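Tip a wet mould half over onto its outline

TASK

In the glass shop half of a wooden blow mould stands on end on the rubber drip mat, short of the white painted outline. With gentle pushes only, never pinching it or picking it up, push it along, still standing, until the leading edge of its foot is a little way (about 20 mm) over the near line of the outline; then push it over from behind, high up, so that it falls forward, face down, and lies flat with its whole body inside the outline. Leave everything else on the bench where it is, and finish clear of it all.

Things in the scene. Friction and masses are not known exactly. Their poses are not given: they have to be found in the camera images.
- mould: The standing mould half: brown wooden block 42 mm thick (its x), 86 mm wide (y), 92 mm tall (z), 0.2 to 0.3 kg. Origin: centre of its foot on the mat; z up while it stands. +x is the way to slide and topple it, the mat's +x within 4 degrees. Its -x face is plain and flat: push there. Its +x face has a half-round hollow 56 mm across, open at the foot; the top 24 mm are solid
- mould_mid (a point): Middle of the mould half's body, 46 mm above the mat while it stands, 21 mm when it lies; its centre of mass is about 3 mm behind (-x). The wet mat is slippery (friction 0.4 to 0.53): pushed lower than 42 mm above the mat it slides upright, pushed higher than 70 mm it tips about the leading (+x) edge of its foot and passes its balance at about 30 degrees
- foot_left (a point): Corner of the mould half's foot: leading edge (+x 21 mm), left (+y 43 mm)
- foot_right (a point): Corner of the mould half's foot: leading edge (+x 21 mm), right (-y 43 mm)
- head_left (a point): Corner of the mould half's upper end: +x 21 mm, +y 43 mm, 92 mm above the foot
- head_right (a point): Corner of the mould half's upper end: +x 21 mm, -y 43 mm, 92 mm above the foot
- mat: Black rubber drip mat, 300 mm (its x) by 370 mm (its y), 4 mm thick, fixed to the bench; origin: centre of its underside, at bench height (its top is 4 mm above). Its +x runs from the standing mould half towards the outline
- zone (a point): Centre of the white painted outline on the mat's top, 60 mm from the mat's centre along its +x; axes as the mat's. Inside the 5 mm wide lines the outline is 136 mm long (x) by 126 mm wide (y); the near line's inner edge is at x = -68 mm. The mould half lying on its face is 92 by 86 mm
- mate: The other mould half, already lying face down on the mat beside the outline, 138 mm to one side of its centre: 92 x 86 mm, 42 mm high. Leave alone. Origin: centre of its underside
- wax: Cake of beeswax, a yellowish disc 64 mm across and 30 mm high, on the mat at the other side of the outline (138 mm from its centre). Leave alone. Origin: centre of its underside
- frit: Jar of glass frit with a metal cap, 60 mm across, 85 mm high, standing on the bench. Leave alone. Origin: centre of its underside
- tin: Empty open metal tin, 70 mm across, 100 mm high, standing on the bench. Leave alone. Origin: centre of its underside
- paddle: Wooden paddle lying on the bench: dark blade 150 x 85 mm, 15 mm high, with a 170 mm round handle to its -x; origin near the joint of blade and handle, at bench height. Leave alone
- jacks: Steel jacks (two-bladed spring tool) lying on the bench, 290 mm long (its x), 66 mm wide, 12 mm high; origin at the middle, at bench height. Leave alone
- puck: Turned wooden puck, 56 mm across, 45 mm high, standing on the bench. Leave alone. Origin: centre of its underside
Not all that is in view belongs to the job. What is shaped like the mould but red or turquoise is not meant.

How it is judged:
On the way, in this order (a step that is already met when the one before it is completed fails the run):
1. the mould half stands upright with the leading edge of its foot over the near line, 2 to 42 mm inside the outline (angle between mould's own z axis and vertical below 0.08 rad and x of foot_left in the frame of zone between -0.066 and -0.026 m and x of foot_right in the frame of zone between -0.066 and -0.026 m), for 0.2 s.
2. it has been tipped over and lies flat on its face inside the outline (angle between mould's own x axis and vertical above 3.04 rad and height (world z) of mould_mid below 0.031 m and x of foot_left in the frame of zone between -0.068 and 0.068 m and y of foot_left in the frame of zone between -0.063 and 0.063 m and x of foot_right in the frame of zone between -0.068 and 0.068 m and y of foot_right in the frame of zone between -0.063 and 0.063 m and x of head_left in the frame of zone between -0.068 and 0.068 m and y of head_left in the frame of zone between -0.063 and 0.063 m and x of head_right in the frame of zone between -0.068 and 0.068 m and y of head_right in the frame of zone between -0.063 and 0.063 m), for 0.2 s.
At the end, for the whole second after the job is handed in: The mould half lies at rest flat on its hollow face (within 0.1 rad) on the mat, with all four corners of that face inside the outline (136 x 126 mm inside its lines) (all of step 2 and linear speed of mould below 0.02 m/s and angular speed of mould below 0.1 rad/s); the robot touches nothing.
It fails at once if the mould half is lifted off the mat (its middle rises more than 30 mm above its standing height) (height (world z) of mould_mid above 0.08 m).
It fails at once if the fingers pinch or strike the mould half with more than 25 N (contact force between the fingers and mould above 25 N).
It fails at once if another thing on the bench is moved by more than 15 mm or tipped (distance of any of mate, wax, frit, tin, paddle, jacks, puck from where it was at the start of the episode above 0.015 m or angle between any of mate, wax, frit, tin, paddle, jacks, puck's own z axis and vertical above 0.3 rad).
It also fails if it takes over 45 s, if anything falls off the work surface, if the arm or the gripper's body presses on something with over 40 N, if the wrist force passes 120 N, or if a joint passes its speed limit or range.

ROBOT

A 7-joint arm with a two-finger parallel gripper is mounted at the origin on the work surface. World frame = base frame: x ahead of the robot, y to its left, z up, the work surface at z = 0. Lengths are in m, angles in rad, forces in N, time in s.
With the tool pointing down it reaches from about 0.425 to 0.825 m from the base axis. Payload 3.6 kg.
Tool frame: the origin (TCP) lies at the very end of the fingers, on their centre line; the grasp point (between the pads) lies 19 mm behind it; z points along the fingers, y is the line along which they close (so a half turn about z gives the same grasp; the last joint's range is limited). The gripper opens to 93 mm and grips with 3 to 60 N. Pads are 15 mm wide; open, the fingers measure 128 mm over their backs; the gripper's body (75 mm by 188 mm) begins 65 mm behind the grasp point.
Start: joints at [1.296, 0.615, -0.013, 1.423, 0.008, 1.103, -0.04], TCP at [0.16, -0.63, 0.219] pointing down, gripper open.
Joint ranges: [-3.12, 3.12], [-0.3, 2.06], [-1.34, 1.32], [0.26, 2.42], [-1.36, 4.5], [0.01, 1.98], [-2.84, 2.84]. Speed limits (rad/s): [2.79, 2.79, 3.14, 3.14, 3.14, 3.14, 3.14].

INTERFACE

Orientations are given as a rotation vector (axis times angle).
In Python, from cell import r, optics gives the robot as it stands. The module is installed in compiled form; this text tells all that it offers.
- The arm moves only by the tool move_arm, never from a script. Its arguments are lists of equal length, an entry for each row: "grip": the opening, from 0 (shut) to 1 (fully open); "travel": the shift along the tool's x, y, z in mm, a list of three; "rotation": the turn, a rotation vector about the tool's x, y, z in rad, a list of three. A call has 1 to 20 rows; each row shifts and turns the commanded pose from where the row before left it, along the tool's axes as they then stand; what a row does not reach is not made up. A row lasts 1/10 s, in which the tool goes at most 50 mm and 8.59 degrees, less where a joint would pass 70% of its speed; a pose out of reach is approached as far as the arm can. A call is refused whole if a number of a shift passes 50 or a number of a turn 0.15, either way. A call with a gripper value outside its range is refused whole. The fingers move at their own pace and stop on an object; the grip force is fixed at half the most. Time passes only in rows, so rows that do not move let the fingers close. It gives the time, the measured TCP pose, the force, the opening and the grip force at its end, in the units of the state.
- r.state(): the state, without advancing time (a new reading comes with each control period).
- optics.capture(name): name is "scene" or "top" or "wrist"; returns a dict with "img" (420x560x3 uint8, blue, green, red), "range_z" (420x560 float32, m along the optical axis (not along the pixel's ray), 0 where there is no reading), "fx", "fy", "cx", "cy" (pixels), "rvec" (rotation vector, rad) and "tvec" (3), from world to camera coordinates, as OpenCV has them; the wrist camera has in their place "mount" (4x4, takes a point from camera to tool coordinates, whose origin is the TCP and whose axes are the flange's). Camera axes: x right, y down, z forward; pixel columns grow to the right and rows downward; lengths in m; the calibration is good to about 2 mm. A picture is of the moment at which its call begins: read the wrist's pose just before it.
- r.job_done(): hands the job in; it is judged then, once.
The state is a dict: "time_s": time; "joint_pos": joint angles; "qd": joint speeds; "joint_efforts": joint torques, N m; "ee_pos": TCP position; "tool_rot": TCP orientation; "wrist_force": force on the tool from outside, world axes, zero at the start; "wrist_torque": the same for the moment, N m; "grip_width": finger opening in m; "grasp_force": force on a finger pad.
Only numpy, scipy, OpenCV 4.12 (cv2) and the standard library are available. Lean on these libraries where they do the work, as an engineer would, in place of code of your own. Each camera call takes 0.05 s, during which the arm holds its last target. There are 200 camera calls.

## Working session

There is one attempt and no reset: what is moved stays moved. The work goes in short steps, Python scripts to look and compute and a tool call to move; the robot and the scene stay as the last step left them, time stands still between calls to the robot, and variables do not carry over. Pictures are saved under pics/ and viewed, at most 10 in all, crops included, and the job is handed in when it is done.

Besides the shell and the picture viewer there is one more tool, called after ">>>" as name(argument=value, ...), one argument or row to a line, values as JSON. move_arm: Moves the arm, as the interface text tells. Its arguments: {"type":"object","properties":{"grip":{"type":"array","items":{"type":"number"}},"travel":{"type":"array","items":{"type":"array","items":{"type":"number"}}},"rotation":{"type":"array","items":{"type":"array","items":{"type":"number"}}}},"required":["grip","travel","rotation"]}

```bash
mkdir -p pics; cat > h.py <<'E'
import numpy as np, cv2
from cell import r, optics
def cap(n):
    s=r.state(); d=optics.capture(n)
    v,u=np.mgrid[0:420,0:560]; z=d["range_z"]
    P=np.stack([(u-d["cx"])/d["fx"]*z,(v-d["cy"])/d["fy"]*z,z],-1)
    if "mount" in d:
        R=cv2.Rodrigues(np.array(s["tool_rot"],float))[0]; M=np.array(d["mount"])
        P=P@M[:3,:3].T+M[:3,3]; P=P@R.T+np.array(s["ee_pos"])
    else:
        R=cv2.Rodrigues(np.array(d["rvec"],float))[0]; P=(P-np.array(d["tvec"]).ravel())@R
    P[z==0]=np.nan
    return d["img"],P,s
E
python3 - <<'E'
from h import *
for n in("top","scene"):
    i,P,s=cap(n); cv2.imwrite(f"pics/{n}0.png",i); np.save(n+"0.npy",P)
    print(n,P[210,280])
print(s)
E
```

```text
top [ 0.49756672 -0.02958582  0.0055432 ]
scene [ 0.43508088 -0.10546025  0.00540174]
{'time_s': 0.05, 'joint_pos': array([ 1.29546374,  0.61586385, -0.01261151,  1.4248379 ,  0.00808951,
        1.10343028, -0.04038632]), 'qd': array([-0.00018643, -0.00162045,  0.00142663, -0.00060982,  0.00035775,
       -0.00020745, -0.00058912]), 'joint_efforts': array([ 1.32330508e-03, -4.60475421e+01,  2.10447195e-01, -1.66450971e+01,
       -6.12644199e-02,  1.67540781e-02,  1.05267147e-04]), 'ee_pos': array([ 0.15989575, -0.62922699,  0.21753735]), 'tool_rot': array([-3.11484764e+00, -3.89662275e-01,  5.29082745e-04]), 'wrist_force': array([-0.25362109,  0.13027522, -0.94250178]), 'wrist_torque': array([-0.00404998, -0.03322802,  0.00181536]), 'grasp_force': 0.0, 'grip_width': 0.09269474834968428}
```

View pics/top0.png

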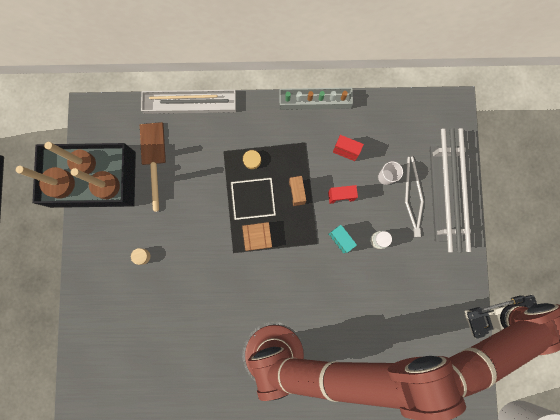

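View pics/scene0.png

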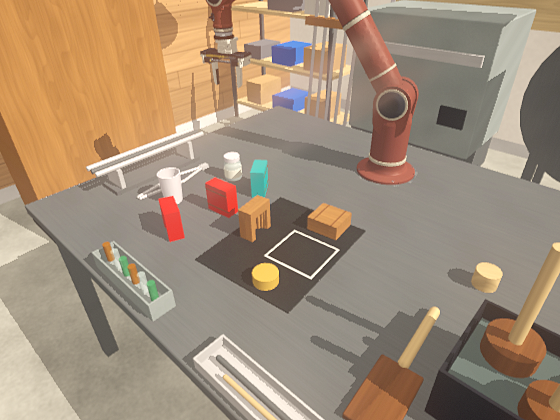

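The top view shows the brown mould standing at about (298,191) and the outline centred at about (253,198). The mate is at (257,236), the wax at (252,159), and a red decoy lies behind the mould at (343,194). Mat +x is roughly world +y. Now I'll measure these.

```bash
python3 - <<'E'
from h import *
def rect(name,m,P):
    p=P[m][:,:2]; c=cv2.minAreaRect((p*1000).astype(np.float32)); print(name,m.sum(),np.round(c[0],1),np.round(c[1],1),round(c[2],1),"z",np.round(np.nanpercentile(P[m][:,2],[5,50,95]),4))
    return c
for n in("top","scene"):
    P=np.load(n+"0.npy"); i=cv2.imread(f"pics/{n}0.png").astype(int); h=cv2.cvtColor(i.astype(np.uint8),cv2.COLOR_BGR2HSV)
    X,Y,Z=P[...,0],P[...,1],P[...,2]
    box=(X>.35)&(X<.75)&(Y>-.25)&(Y<.25)
    white=box&(h[...,2]>150)&(h[...,1]<60)&(Z<.02)&(Y>-.1)
    c=rect(n+" outline",white,P); print(np.round(cv2.boxPoints(c),1).tolist())
    mt=(abs(X-.55)<.1)&(abs(Y+.07)<.08)&(Z>.05)
    rect("mould all",mt,P); c=rect("mould top",mt&(Z>.088),P); print(np.round(cv2.boxPoints(c),1).tolist())
    rect("mat?",box&(h[...,2]<45)&(Z<.012),P)
    lab,L=cv2.connectedComponents(((Z>.02)&(X>.3)&(X<.85)&(abs(Y)<.6)).astype(np.uint8))
    for k in range(1,lab):
        if (L==k).sum()>60: rect(f"obj{k}",L==k,P)
E
```

```text
top outline 259 [541.6  67.2] [137.5 147.3] 5.2 z [-0.0024  0.0036  0.0098]
[[466.5, 134.3000030517578], [479.70001220703125, -12.399999618530273], [616.7000122070312, 0.0], [603.4000244140625, 146.6999969482422]]
mould all 346 [558.1 -89. ] [87.9 42.1] 8.7 z [0.0772 0.0949 0.101 ]
mould top 318 [558.3 -89. ] [87.5 42.1] 8.7 z [0.0908 0.0951 0.1011]
[[511.8999938964844, -74.80000305175781], [518.2000122070312, -116.4000015258789], [604.7000122070312, -103.19999694824219], [598.4000244140625, -61.599998474121094]]
mat? 637 [554.8 -55.4] [349.7 175.3] 10.2 z [-0.0025  0.0036  0.0094]
obj6 723 [ 551.3 -586.4] [ 26.7 417.6] 90.0 z [0.044  0.0937 0.1004]
obj11 451 [ 708.6 -268.7] [86.4 44.6] 66.5 z [0.0289 0.0901 0.0963]
obj18 2551 [620.6 543.9] [112.1 203.2] 90.0 z [0.0385 0.0895 0.2478]
obj27 258 [679.1  68.7] [60.5 63.1] 88.0 z [0.0279 0.0334 0.0392]
obj36 308 [ 611.4 -408.5] [68.3 67.7] 87.3 z [0.0272 0.0713 0.1012]
obj46 361 [558.1 -89. ] [87.9 42.1] 8.7 z [0.0547 0.0946 0.101 ]
obj48 65 [565.6 414.5] [86.8 17.2] 4.5 z [0.0202 0.0223 0.0268]
obj51 386 [ 544.6 -245.5] [44.2 86.9] 6.1 
[... 807 characters left out ...]
] [ 30.5 422.5] 89.9 z [0.0314 0.0885 0.0967]
obj2 379 [ 392.9 -365.6] [55.7 58.8] 36.3 z [0.0242 0.0596 0.0862]
obj3 519 [ 393.5 -234.1] [96.3 43.3] 36.2 z [0.0258 0.0743 0.0932]
obj4 1256 [ 662.9 -328.9] [257.1  67.4] 57.7 z [0.0287 0.079  0.0979]
obj5 826 [ 546.  -242.1] [47.1 91.6] 5.2 z [0.0248 0.0689 0.0932]
obj6 916 [560.  -85.6] [89.9 45.9] 9.0 z [0.0252 0.078  0.0974]
obj7 911 [405.8  56. ] [92.4 94.6] 7.5 z [0.024  0.0453 0.0481]
obj8 10213 [621.1 547.8] [104.4 205. ] 90.0 z [0.0594 0.1056 0.2693]
obj9 543 [344.6 462.1] [55.3 55.3] 15.1 z [0.0234 0.0443 0.0467]
obj10 503 [681.9  73. ] [63.3 62.2] 39.0 z [0.0234 0.034  0.0362]
obj11 505 [592.1 421.1] [173.9  17.6] 4.3 z [0.0203 0.022  0.0242]
  return np.nanmean(a, axis, out=out, keepdims=keepdims)
```

>>> move_arm(
  grip=[0.5,0.5,0.5,0.5,0.5,0.5,0.5,0.5,0.5,0.5,0.5],
  travel=[
    [0,0,0],
    [0,0,0],
    [0,0,0],
    [0,0,0],
    [0,0,0],
    [0,0,0],
    [0,0,0],
    [0,0,0],
    [0,0,0],
    [0,0,0],
    [0,0,0],
  ],
  rotation=[
    [0,0,-0.147],
    [0,0,-0.147],
    [0,0,-0.147],
    [0,0,-0.147],
    [0,0,-0.147],
    [0,0,-0.147],
    [0,0,-0.147],
    [0,0,-0.147],
    [0,0,-0.147],
    [0,0,-0.147],
    [0,0,0],
  ],
)

```text
time_s: 1.2
ee_pos: [0.1596, -0.6297, 0.2179]
tool_rot: [-2.051, -2.378, -0.002]
wrist_force: [-0.0, -0.3, -0.1]
grip_width: 0.0464
grasp_force: 0.0
```

>>> move_arm(
  grip=[0.5,0.5,0.5,0.5,0.5,0.5,0.5,0.5,0.5,0.5,0.5,0.5,0.5,0.5,0.5],
  travel=[
    [29,36,0],
    [29,36,0],
    [29,36,0],
    [29,36,0],
    [29,36,0],
    [29,36,0],
    [29,36,0],
    [29,36,0],
    [29,36,0],
    [29,36,0],
    [29,36,0],
    [29,36,0],
    [29,36,0],
    [0,0,0],
    [0,0,0],
  ],
  rotation=[
    [0,0,0],
    [0,0,0],
    [0,0,0],
    [0,0,0],
    [0,0,0],
    [0,0,0],
    [0,0,0],
    [0,0,0],
    [0,0,0],
    [0,0,0],
    [0,0,0],
    [0,0,0],
    [0,0,0],
    [0,0,0],
    [0,0,0],
  ],
)

```text
time_s: 2.7
ee_pos: [0.5677, -0.1865, 0.2183]
tool_rot: [-2.05, -2.38, 0.0]
wrist_force: [0.1, -1.6, -0.2]
grip_width: 0.0465
grasp_force: 0.0
```

```bash
python3 - <<'E'
from h import *
i,P,s=cap("wrist"); cv2.imwrite("pics/w1.png",i); np.save("w1.npy",P)
R=cv2.Rodrigues(s["tool_rot"])[0]; print(s["ee_pos"],s["grip_width"],np.degrees(np.arctan2(R[1,0],R[0,0])),R[:,2].round(3))
E
```

```text
[ 0.56774946 -0.18649565  0.2182608 ] 0.046486311491437914 98.52606637711855 [-0.001  0.    -1.   ]
```

View pics/w1.png

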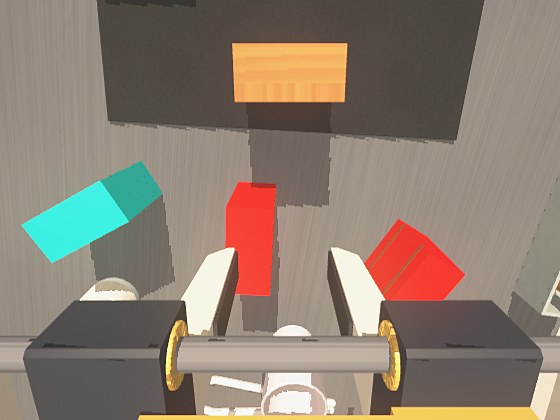

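The wrist view shows the mould's top at (290,72), square to the tool, and the mat's rear edge near row 130. The outline is out of view, so I'll step ahead to see it.

>>> move_arm(
  grip=[0.5,0.5,0.5,0.5,0.5,0.5,0.5,0.5],
  travel=[
    [25,0,-10],
    [25,0,-10],
    [25,0,-10],
    [25,0,-10],
    [25,0,-10],
    [0,0,0],
    [0,0,0],
    [0,0,0],
  ],
  rotation=[
    [0,0,0],
    [0,0,0],
    [0,0,0],
    [0,0,0],
    [0,0,0],
    [0,0,0],
    [0,0,0],
    [0,0,0],
  ],
)

```text
time_s: 3.55
ee_pos: [0.5483, -0.0675, 0.268]
tool_rot: [-2.057, -2.375, 0.003]
wrist_force: [-0.3, 0.2, 0.1]
grip_width: 0.0464
grasp_force: 0.0
```

```bash
cat > m.py <<'E'
from h import *
def zone(i,P):
    h=cv2.cvtColor(i,cv2.COLOR_BGR2HSV); X,Y,Z=np.moveaxis(P,-1,0)
    m=(h[...,2]>150)&(h[...,1]<50)&(Z<.015)&(abs(X-.542)<.11)&(abs(Y-.067)<.11)
    p=P[m][:,:2]*1000
    return p,m
E
python3 - <<'E'
from m import *
i,P,s=cap("wrist"); cv2.imwrite("pics/w2.png",i); np.save("w2.npy",P); print(s["ee_pos"])
p,m=zone(i,P); c=cv2.minAreaRect(p.astype(np.float32)); print(len(p),c,np.nanpercentile(P[m][:,2],[5,50,95]))
X,Y,Z=np.moveaxis(P,-1,0)
mt=(abs(X-.56)<.1)&(abs(Y+.08)<.08)&(Z>.085); print(mt.sum(),cv2.minAreaRect((P[mt][:,:2]*1000).astype(np.float32)),np.nanmedian(Z[mt]))
P1=np.load("w1.npy");X,Y,Z=np.moveaxis(P1,-1,0)
mt=(abs(X-.56)<.1)&(abs(Y+.08)<.08)&(Z>.085); print(mt.sum(),cv2.minAreaRect((P1[mt][:,:2]*1000).astype(np.float32)),np.nanmedian(Z[mt]))
E
```

```text
[ 0.54834275 -0.06749956  0.26796685]
1459 ((543.4638061523438, 55.460384368896484), (136.25144958496094, 120.35263061523438), 5.471573352813721) [0.00143501 0.0028805  0.00432813]
59276 ((549.2178344726562, -70.26248168945312), (159.59042358398438, 79.36819458007812), 8.223482131958008) 0.3681041201022039
37603 ((569.8810424804688, -110.46636962890625), (117.44873046875, 99.06745147705078), 0.007348679006099701) 0.3180728385306686
```

View pics/w2.png

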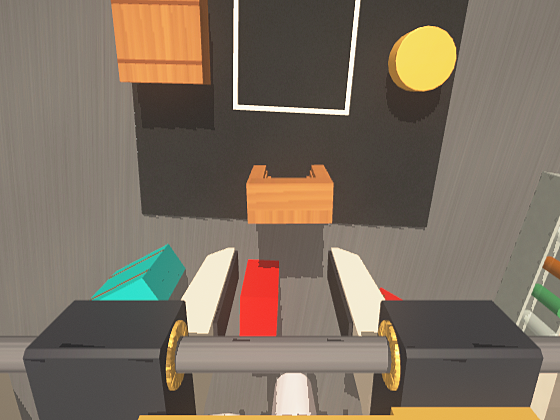

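The near line of the outline runs from (233,108) to (349,115), with the mould's top at (290,203). I'll fit both in world coordinates.

```bash
cat >> m.py <<'E'
def rot(a): return np.array([[np.cos(a),np.sin(a)],[-np.sin(a),np.cos(a)]]) # world->frame
def fitzone(p):
    from scipy.optimize import minimize
    # robust: distance of white pixels from the line-centre rectangle 141x131 
    def f(q,full=False):
        l=(p-q[:2])@rot(q[2]).T
        d=np.abs(l)-[70.5,65.5]
        e=np.where((d>0).any(1),np.linalg.norm(np.maximum(d,0),axis=1),-d.max(1))
        return np.minimum(e**2,36).mean()
    b=min((minimize(f,[542+a,67+c,np.radians(95)],method="Nelder-Mead",options=dict(initial_simplex=[[542+a,67+c,1.658],[550+a,67+c,1.658],[542+a,75+c,1.658],[542+a,67+c,1.70]])) for a in(-5,0,5) for c in(-6,0,6)),key=lambda o:o.fun)
    return b.x,b.fun**.5
def top(P,lo=.086,hi=.105,c=(.56,-.08)):
    X,Y,Z=np.moveaxis(P,-1,0); mt=((abs(X-c[0])<.1)&(abs(Y-c[1])<.09)&(Z>lo)&(Z<hi)).astype(np.uint8)
    n,L,st,_=cv2.connectedComponentsWithStats(mt); k=1+st[1:,4].argmax(); m=cv2.erode((L==k).astype(np.uint8),np.ones((2,2)))>0
    return cv2.minAreaRect((P[m][:,:2]*1000).astype(np.float32)),np.median(Z[m]),m.sum()
E
python3 - <<'E'
from m import *
for n in("w2","top0"):
    i=cv2.imread(f"pics/{n}.png"); P=np.load(n+".npy"); p,m=zone(i,P); q,e=fitzone(p); print(n,len(p),q.round(2),np.degrees(q[2]),e)
    print(top(P))
    c=np.array(top(P)[0][0]); print("mould in zone",rot(q[2])@(c-q[:2]))
print(top(np.load("w1.npy")))
E
```

```text
w2 1459 [542.21  68.45   1.66] 95.3555812784862 1.4555547547804482
(((559.145751953125, -87.43344116210938), (85.22795104980469, 42.37043762207031), 8.47122859954834), np.float64(0.09453011461721236), np.int64(3399))
mould in zone [-156.78233668   -2.31477532]
top0 259 [541.4   67.21   1.67] 95.49177147321038 1.8319689391474603
(((555.8692626953125, -90.8198013305664), (82.1998519897461, 39.08882522583008), 8.774227142333984), np.float64(0.09521320837692576), np.int64(268))
mould in zone [-158.68763114    0.72317972]
(((559.1533203125, -88.0247573852539), (85.51205444335938, 41.196022033691406), 8.502094268798828), np.float64(0.09459111089720869), np.int64(6309))
```

>>> move_arm(
  grip=[0.5,0.5,0.5,0.5,0.5,0.5,0.5,0.5,0.5,0.5,0.5,0.5,0.5,0.5,0.5,0.5],
  travel=[
    [-19,2,0],
    [-19,2,0],
    [-19,2,0],
    [-19,2,0],
    [0,0,26],
    [0,0,26],
    [0,0,26],
    [0,0,26],
    [0,0,26],
    [0,0,26],
    [0,0,26],
    [0,0,26],
    [0,0,26],
    [0,0,0],
    [0,0,0],
    [0,0,0],
  ],
  rotation=[
    [0,0,0],
    [0,0,0],
    [0,0,0],
    [0,0,0],
    [0,0,0],
    [0,0,0],
    [0,0,0],
    [0,0,0],
    [0,0,0],
    [0,0,0],
    [0,0,0],
    [0,0,0],
    [0,0,0],
    [0,0.06,0],
    [0,0,0],
    [0,0,0],
  ],
)

```text
time_s: 5.2
ee_pos: [0.5679, -0.1402, 0.0343]
tool_rot: [-2.025, -2.342, -0.06]
wrist_force: [-0.1, 0.8, -0.1]
grip_width: 0.0463
grasp_force: 0.0
```

```bash
cat > w.py <<'E'
from m import *
q=np.array([542.,68.2,np.radians(95.4)])
s=r.state();e=s["ee_pos"];R=cv2.Rodrigues(s["tool_rot"])[0]
print(s["time_s"],"tcp",e.round(4),"zone frame",rot(q[2])@(e[:2]*1000-q[:2]),"hd",np.degrees(np.arctan2(R[1,0],R[0,0])),"z",R[:,2].round(3),s["wrist_force"].round(2))
E
python3 w.py; python3 - <<'E'
from m import *
for n in("top","scene"):
  i,P,s=cap(n);cv2.imwrite(f"pics/{n}3.png",i);
  try: print(n,top(P,.09))
  except Exception as x: print(x)
E
```

```text
5.2 tcp [ 0.5679 -0.1402  0.0343] zone frame [-209.91625478   -6.2092793 ] hd 98.2909653712464 z [-0.009  0.058 -0.998] [-0.08  0.81 -0.07]
top (((555.9965209960938, -90.78422546386719), (81.9032974243164, 38.32582473754883), 9.347064018249512), np.float64(0.09556956406521588), np.int64(215))
scene (((560.8898315429688, -83.09452819824219), (84.60783386230469, 39.94398880004883), 8.632333755493164), np.float64(0.0959917978460057), np.int64(274))
```

>>> move_arm(
  grip=[0.5,0.5,0.5,0.5,0.5,0.5,0.5,0.5,0.5,0.5,0.5,0.5,0.5,0.5,0.5,0.5],
  travel=[
    [5,0,0.3],
    [5,0,0.3],
    [3,0,0.2],
    [2,0,0.1],
    [2,0,0.1],
    [2,0,0.1],
    [2,0,0.1],
    [2,0,0.1],
    [2,0,0.1],
    [3,0,0.2],
    [3,0,0.2],
    [3,0,0.2],
    [3,0,0.2],
    [3,0,0.2],
    [0,0,0],
    [0,0,0],
  ],
  rotation=[
    [0,0,0],
    [0,0,0],
    [0,0,0],
    [0,0,0],
    [0,0,0],
    [0,0,0],
    [0,0,0],
    [0,0,0],
    [0,0,0],
    [0,0,0],
    [0,0,0],
    [0,0,0],
    [0,0,0],
    [0,0,0],
    [0,0,0],
    [0,0,0],
  ],
)

```text
time_s: 6.9
ee_pos: [0.562, -0.098, 0.0347]
tool_rot: [-2.02, -2.345, -0.062]
wrist_force: [-0.4, 0.8, -0.2]
grip_width: 0.0467
grasp_force: 0.0
```

```bash
python3 w.py; python3 - <<'E'
from m import *
i,P,s=cap("scene");cv2.imwrite(f"pics/scene4.png",i[150:330,130:400]);print(top(P,.09))
E
```

```text
6.9 tcp [ 0.562  -0.098   0.0347] zone frame [-167.30208756   -4.31309971] hd 98.5159448757238 z [-0.009  0.06  -0.998] [-0.43  0.78 -0.19]
(((557.7861938476562, -73.47370910644531), (89.16753387451172, 58.29227828979492), 9.568282127380371), np.float64(0.09597537613305673), np.int64(336))
```

View pics/scene4.png

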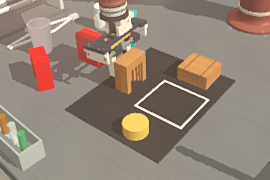

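The mould stands upright in front of the gripper at crop (132,72). I'll keep pushing.

>>> move_arm(
  grip=[0.5,0.5,0.5,0.5,0.5,0.5,0.5,0.5,0.5,0.5,0.5,0.5,0.5,0.5,0.5,0.5,0.5,0.5,0.5,0.5],
  travel=[
    [2,0,0.1],
    [3,0,0.2],
    [4,0,0.3],
    [4,0,0.3],
    [4,0,0.3],
    [4,0,0.2],
    [4,0,0.2],
    [4,0,0.2],
    [4,0,0.2],
    [4,0,0.2],
    [4,0,0.2],
    [4,0,0.2],
    [4,0,0.2],
    [4,0,0.2],
    [3,0,0.2],
    [3,0,0.2],
    [2,0,0.1],
    [1,0,0],
    [0,0,0],
    [0,0,0],
  ],
  rotation=[
    [0,0,0],
    [0,0,0],
    [0,0,0],
    [0,0,0],
    [0,0,0],
    [0,0,0],
    [0,0,0],
    [0,0,0],
    [0,0,0],
    [0,0,0],
    [0,0,0],
    [0,0,0],
    [0,0,0],
    [0,0,0],
    [0,0,0],
    [0,0,0],
    [0,0,0],
    [0,0,0],
    [0,0,0],
    [0,0,0],
  ],
)

```text
time_s: 8.95
ee_pos: [0.5529, -0.0372, 0.0349]
tool_rot: [-2.021, -2.345, -0.061]
wrist_force: [0.6, -0.4, -0.4]
grip_width: 0.0464
grasp_force: 0.2
```

```bash
python3 w.py; python3 - <<'E'
from m import *
i,P,s=cap("scene");cv2.imwrite(f"pics/scene5.png",cv2.resize(i[150:330,180:400],None,fx=2,fy=2));print(top(P,.09,.1,(.55,-.02)))
E
```

```text
8.95 tcp [ 0.5529 -0.0372  0.0349] zone frame [-105.99373418   -0.96210265] hd 98.48046751448864 z [-0.009  0.06  -0.998] [ 0.6  -0.44 -0.38]
(((549.991943359375, -8.260120391845703), (86.06304168701172, 54.928741455078125), 13.974993705749512), np.float64(0.09601915765561098), np.int64(337))
```

View pics/scene5.png

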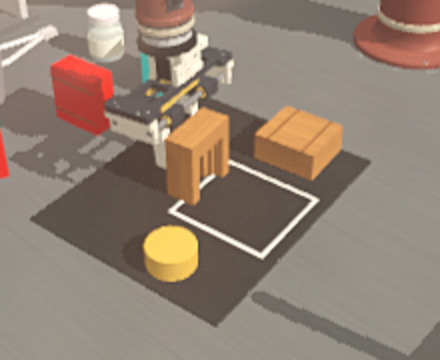

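>>> move_arm(
  grip=[0.5,0.5,0.5,0.5,0.5,0.5,0.5,0.5,0.5,0.5,0.5,0.5,0.5,0.5,0.5,0.5,0.5,0.5,0.5,0.5],
  travel=[
    [2,0,0.1],
    [2,0,0.1],
    [2,0,0.1],
    [1,0,0],
    [0,0,0],
    [0,0,0],
    [-5,0,0],
    [-10,0,0],
    [-15,0,0],
    [-15,0,0],
    [-10,0,0],
    [-5,0,-30],
    [-5,0,-40],
    [-5,0,-40],
    [-5,0,-40],
    [-5,0,-40],
    [0,0,-30],
    [0,0,0],
    [0,0,0],
    [0,0,0],
  ],
  rotation=[
    [0,0,0],
    [0,0,0],
    [0,0,0],
    [0,0,0],
    [0,0,0],
    [0,0,0],
    [0,0,0],
    [0,0,0],
    [0,0,0],
    [0,0,0],
    [0,0,0],
    [0,0,0],
    [0,0,0],
    [0,0,0],
    [0,0,0],
    [0,0,0],
    [0,0,0],
    [0,0,0],
    [0,0,0],
    [0,0,0],
  ],
)

```text
time_s: 11.0
ee_pos: [0.5645, -0.1228, 0.2482]
tool_rot: [-2.02, -2.342, -0.058]
wrist_force: [-0.3, -0.9, -0.4]
grip_width: 0.046
grasp_force: 0.0
```

```bash
python3 w.py; python3 - <<'E'
from m import *
q=np.array([542.,68.2,np.radians(95.4)])
for n in("wrist","top"):
  i,P,s=cap(n);cv2.imwrite(f"pics/{n}6.png",i);t=top(P,.086,.105,(.548,0.));print(n,t,rot(q[2])@(np.array(t[0][0])-q[:2]))
  p,m=zone(i,P); print(fitzone(p))
  bp=cv2.boxPoints(t[0]); print((rot(q[2])@(bp-q[:2]).T).T.round(1).tolist())
E
```

```text
11.0 tcp [ 0.5645 -0.1228  0.2482] zone frame [-192.26752801   -4.38776976] hd 98.45802925395611 z [-0.012  0.06  -0.998] [-0.26 -0.9  -0.39]
wrist (((546.3203735351562, -1.2561264038085938), (85.27572631835938, 40.969139099121094), 8.480390548706055), np.float64(0.09459106817524318), np.int64(5128)) [-69.55446072   2.23519934]
(array([542.12355481,  68.15451927,   1.66793153]), np.float64(1.4195336784676247))
[[-51.4, 45.9], [-92.3, 43.7], [-87.7, -41.4], [-46.8, -39.2]]
top (((543.398193359375, -4.160102844238281), (82.63212585449219, 37.70582962036133), 8.756645202636719), np.float64(0.09556273008135133), np.int64(274)) [-72.17054777   5.4176991 ]
(array([541.42458875,  67.21110048,   1.6683599 ]), np.float64(1.8314398279180244))
[[-55.8, 47.8], [-93.4, 45.6], [-88.6, -36.9], [-50.9, -34.7]]
```

View pics/wrist6.png

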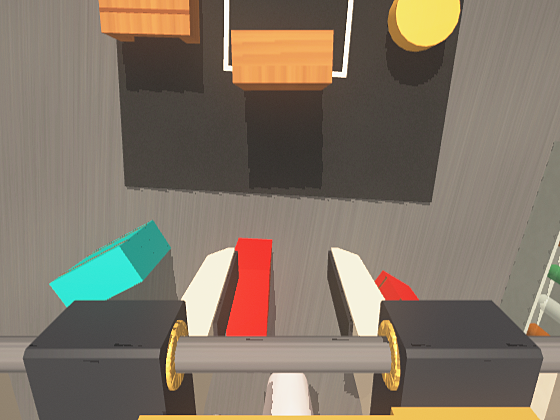

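The mould stands square over the near line, its top at (283,58). Both leading corners measure about −47 to −51 mm, so step 1 is met. Next I descend behind it to topple height.

>>> move_arm(
  grip=[0.5,0.5,0.5,0.5,0.5,0.5,0.5,0.5,0.5,0.5,0.5,0.5,0.5,0.5],
  travel=[
    [0,0,27],
    [0,0,27],
    [0,0,27],
    [0,0,27],
    [0,0,27],
    [0,0,27],
    [12,0,0.7],
    [12,0,0.7],
    [12,0,0.7],
    [12,0,0.7],
    [12,0,0.7],
    [10,0,0.6],
    [0,0,0],
    [0,0,0],
  ],
  rotation=[
    [0,0,0],
    [0,0,0],
    [0,0,0],
    [0,0,0],
    [0,0,0],
    [0,0,0],
    [0,0,0],
    [0,0,0],
    [0,0,0],
    [0,0,0],
    [0,0,0],
    [0,0,0],
    [0,0,0],
    [0,0,0],
  ],
)

```text
time_s: 12.5
ee_pos: [0.554, -0.0436, 0.0884]
tool_rot: [-2.021, -2.345, -0.06]
wrist_force: [0.4, -0.0, -1.1]
grip_width: 0.0465
grasp_force: 0.0
```

```bash
python3 w.py
```

```text
12.5 tcp [ 0.554  -0.0436  0.0884] zone frame [-112.45401243   -1.4041658 ] hd 98.49541757114942 z [-0.009  0.059 -0.998] [ 0.4  -0.01 -1.14]
```

>>> move_arm(
  grip=[0.5,0.5,0.5,0.5,0.5,0.5,0.5,0.5,0.5,0.5,0.5,0.5,0.5,0.5,0.5,0.5,0.5,0.5,0.5],
  travel=[
    [0,0,5],
    [4,0,0.2],
    [4,0,0.2],
    [2,0,0.1],
    [2,0,0.1],
    [2,0,0.1],
    [3,0,0.2],
    [3,0,0.2],
    [4,0,0.2],
    [4,0,0.2],
    [4,0,0.2],
    [4,0,0.2],
    [4,0,0.2],
    [4,0,0.2],
    [4,0,0.2],
    [3,0,0.2],
    [3,0,0.2],
    [0,0,0],
    [0,0,0],
  ],
  rotation=[
    [0,0,0],
    [0,0,0],
    [0,0,0],
    [0,0,0],
    [0,0,0],
    [0,0,0],
    [0,0,0],
    [0,0,0],
    [0,0,0],
    [0,0,0],
    [0,0,0],
    [0,0,0],
    [0,0,0],
    [0,0,0],
    [0,0,0],
    [0,0,0],
    [0,0,0],
    [0,0,0],
    [0,0,0],
  ],
)

```text
time_s: 14.4
ee_pos: [0.5459, 0.0102, 0.0836]
tool_rot: [-2.021, -2.345, -0.061]
wrist_force: [-0.3, 0.4, 0.9]
grip_width: 0.0464
grasp_force: 0.0
```

```bash
python3 w.py; python3 - <<'E'
from m import *
i,P,s=cap("scene");cv2.imwrite(f"pics/scene7.png",cv2.resize(i[150:330,180:400],None,fx=2,fy=2))
E
```

```text
14.4 tcp [0.5459 0.0102 0.0836] zone frame [-58.06977381   1.61516341] hd 98.48323635936063 z [-0.009  0.059 -0.998] [-0.33  0.38  0.89]
```

View pics/scene7.png

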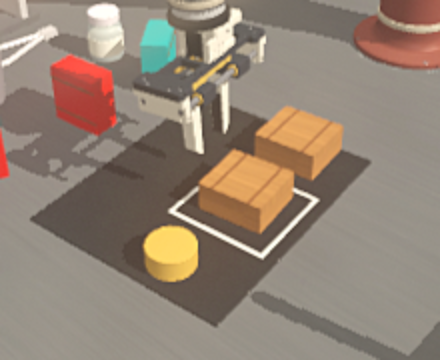

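The mould has fallen face down inside the outline, at about (247,190) in the crop. I'll retreat up and back, then check it.

>>> move_arm(
  grip=[0.5,0.5,0.5,0.5,0.5,0.5,0.5,0.5,0.5,0.5,0.5],
  travel=[
    [-10,0,0],
    [-20,0,0],
    [-20,0,-20],
    [-20,0,-40],
    [-10,0,-40],
    [0,0,-40],
    [0,0,-30],
    [0,0,0],
    [0,0,0],
    [0,0,0],
    [0,0,0],
  ],
  rotation=[
    [0,0,0],
    [0,0,0],
    [0,0,0],
    [0,0,0],
    [0,0,0],
    [0,0,0],
    [0,0,0],
    [0,0,0],
    [0,0,0],
    [0,0,0],
    [0,0,0],
  ],
)

```text
time_s: 15.55
ee_pos: [0.5581, -0.079, 0.2468]
tool_rot: [-2.019, -2.343, -0.058]
wrist_force: [-0.5, -0.2, 1.2]
grip_width: 0.0466
grasp_force: 0.0
```

```bash
python3 w.py; python3 - <<'E'
from m import *
q=np.array([542.,68.2,np.radians(95.4)])
for n in("top","scene"):
  i,P,s=cap(n);t=top(P,.035,.06,(.54,.065));X,Y,Z=np.moveaxis(P,-1,0)
  m=((abs(X-.542)<.064)&(abs(Y-.07)<.09)&(Z>.03)); t=cv2.minAreaRect((P[m][:,:2]*1000).astype(np.float32))
  print(n,t,np.percentile(Z[m],[5,50,95])); print((rot(q[2])@(cv2.boxPoints(t)-q[:2]).T).T.round(1).tolist())
E
```

```text
15.55 tcp [ 0.5581 -0.079   0.2468] zone frame [-148.04326149   -2.19772632] hd 98.47632176733259 z [-0.012  0.06  -0.998] [-0.47 -0.18  1.24]
top ((534.6246337890625, 65.52408599853516), (86.04432678222656, 92.72614288330078), 8.16654109954834) [0.03948712 0.04545968 0.05134978]
[[42.3, 52.8], [-50.4, 48.3], [-46.2, -37.6], [46.4, -33.1]]
scene ((535.8724975585938, 68.82820892333984), (90.63037109375, 94.74565124511719), 9.266493797302246) [0.03369465 0.04595612 0.04834073]
[[45.4, 54.4], [-49.1, 48.1], [-43.0, -42.4], [51.5, -36.0]]
```

The mould lies flat (its top is at 46 mm), all corners are inside the outline by at least 8 mm, and the arm is clear.

```bash
python3 -c "
from cell import r
print(r.job_done())"
```

```text
the job is handed in; nothing more can be done
None
```

The job is handed in: the mould half was pushed standing over the near line and toppled, and by camera it lies flat on its face with every corner at least 8 mm inside the outline and the arm clear.

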